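# Put the grinding heads back in their own cups

## Task

The grinding heads have been put back in the wrong tool cups: move each one to the cup with the disc of its own colour, so that it stands upright with its hub down inside the rim. Each cup holds only one head, so park a head in the spare black cup when you need room, and leave that cup empty at the end. Do not stand a head on the gritty bench or let one fall over, and leave the amber bottle where it stands.

Things in the scene. Friction and masses are not known exactly. Their poses are not given: they have to be found in the camera images.
- blue_head (a point): The blue abrasive grinding head with a plain domed top, cylindrical body 42 mm in diameter up to 58 mm height, above which it rounds off; 84 mm tall in all, about 0.26 kg, round about its upright z axis. It stands on a steel hub 40 mm in diameter, 14 mm tall; the straight body starts 17 mm above the foot. Loose, upright. The point is its centre, 42 mm above the foot, a good place to grip from above.
- red_head (a point): The brick-red sanding drum, a straight cylinder 52 mm in diameter up to 76 mm height, with a small steel nut on its flat top; 84 mm tall in all, about 0.34 kg, round about its upright z axis. It stands on a steel hub 40 mm in diameter, 14 mm tall; the straight body starts 17 mm above the foot. Loose, upright. The point is its centre, 42 mm above the foot, a good place to grip from above.
- green_head (a point): The green stepped sanding head, 48 mm in diameter up to 59 mm height, then a narrower step of 36 mm, with a small steel nut on top; 84 mm tall in all, about 0.3 kg, round about its upright z axis. It stands on a steel hub 40 mm in diameter, 14 mm tall; the straight body starts 17 mm above the foot. Loose, upright. The point is its centre, 42 mm above the foot, a good place to grip from above.
- yellow_head (a point): The yellow sanding head, 45 mm in diameter up to 60 mm height, then tapering to a flat top 28 mm across; 84 mm tall in all, about 0.28 kg, round about its upright z axis. It stands on a steel hub 40 mm in diameter, 14 mm tall; the straight body starts 17 mm above the foot. Loose, upright. The point is its centre, 42 mm above the foot, a good place to grip from above.
- blue_cup_floor (a point): The tool cup with the blue disc, where the blue head belongs. Shallow round black cup standing on a disc of blue colour, 92 mm across, on a square aluminium foot (100 x 100 x 8 mm) screwed to the bench. The point is the centre of its inner floor, 14 mm above the bench; the rim is 8 mm higher than the floor and 58 mm across inside, so a hub has 9 mm play all round. z is up.
- red_cup_floor (a point): The tool cup with the red disc, where the red head belongs. Shallow round black cup standing on a disc of red colour, 92 mm across, on a square aluminium foot (100 x 100 x 8 mm) screwed to the bench. The point is the centre of its inner floor, 14 mm above the bench; the rim is 8 mm higher than the floor and 58 mm across inside, so a hub has 9 mm play all round. z is up.
- green_cup_floor (a point): The tool cup with the green disc, where the green head belongs. Shallow round black cup standing on a disc of green colour, 92 mm across, on a square aluminium foot (100 x 100 x 8 mm) screwed to the bench. The point is the centre of its inner floor, 14 mm above the bench; the rim is 8 mm higher than the floor and 58 mm across inside, so a hub has 9 mm play all round. z is up.
- yellow_cup_floor (a point): The tool cup with the yellow disc, where the yellow head belongs. Shallow round black cup standing on a disc of yellow colour, 92 mm across, on a square aluminium foot (100 x 100 x 8 mm) screwed to the bench. The point is the centre of its inner floor, 14 mm above the bench; the rim is 8 mm higher than the floor and 58 mm across inside, so a hub has 9 mm play all round. z is up.
- spare_cup_floor (a point): The spare tool cup, with a black disc; it belongs to no head and is empty at the start. Shallow round black cup standing on a disc of black colour, 92 mm across, on a square aluminium foot (100 x 100 x 8 mm) screwed to the bench. The point is the centre of its inner floor, 14 mm above the bench; the rim is 8 mm higher than the floor and 58 mm across inside, so a hub has 9 mm play all round. z is up.
- cleaner_mid (a point): A bystander: a closed amber glass bottle with a white cap, 60 mm in diameter and 150 mm tall, standing loose on the bench to the robot's right. The point is its centre, half-way up (75 mm above its foot).

How it is judged:
By the outcome, as a careful person would: the job done as asked, in the order asked, and still so for the second after the job is handed in, with the robot touching nothing.
It also fails if it takes over 128 s, if anything falls off the work surface, if the arm or the gripper's body presses on something with over 40 N, if the wrist force passes 120 N, or if a joint passes its speed limit or range.

## Robot

A 6-joint arm with a two-finger parallel gripper is mounted at the origin on the work surface. World frame = base frame: x ahead of the robot, y to its left, z up, the work surface at z = 0. Lengths are in m, angles in rad, forces in N, time in s.
With the tool pointing down it reaches from about 0.35 to 0.975 m from the base axis. Payload 4.9 kg.
Tool frame: the origin (TCP) lies at the very end of the fingers, on their centre line; the grasp point (between the pads) lies 19 mm behind it; z points along the fingers, y is the line along which they close (so a half turn about z gives the same grasp; the last joint's range is limited). The gripper opens to 85 mm and grips with 20 to 120 N. Pads are 22 mm wide; open, the fingers measure 114 mm over their backs; the gripper's body (76 mm by 85 mm) begins 54 mm behind the grasp point. The pads swing forward as they close: fully open they stand 13 mm farther back than shut.
Start: joints at [-1.311, 0.053, 1.613, -0, 1.476, -0.119], TCP at [0.231, -0.581, 0.231] pointing down, gripper open.
Joint ranges: [-3.01, 3.01], [-1.01, 2.22], [0.06, 2.58], [-1.02, 4.17], [0.09, 2.62], [-3.14, 3.14]. Speed limits (rad/s): [2.57, 2.57, 3.14, 3.14, 3.14, 3.14].

## Interface

Orientations are given as a unit quaternion [w, x, y, z].
In Python, from plant import manip gives the robot as it stands.
- The arm moves only by the tool play_rows, never from a script. Its argument "series" is a list that holds one entry, the list of rows, each a list of 7 numbers: the shift along the world's x, y, z in m, then the turn, a rotation vector about the world's x, y, z in degrees, then the opening, from 0 (shut) to 1 (fully open). In form: [[[dx, dy, dz, rx, ry, rz, grip], ...]]. A call has 1 to 10 rows; each row shifts and turns the commanded pose from where the row before left it; what a row does not reach is not made up. A row lasts 1/10 s, in which the tool goes at most 50 mm and 8.59 degrees, less where a joint would pass 70% of its speed; a pose out of reach is approached as far as the arm can. A call with a gripper value outside its range is refused whole. The fingers move at their own pace and stop on an object; the grip force is fixed at half the most. Time passes only in rows, so rows that do not move let the fingers close. It gives the time, the measured TCP pose, the force, the opening and the grip force at its end, in the units of the state.
- manip.state(): the state, without advancing time (a new reading comes with each control period).
- manip.grab_frame(name): name is "scene" or "top" or "wrist"; returns a dict with "frame" (420x560x3 uint8, blue, green, red), "mtx" (3x3 intrinsics, pixels), "R" (3x3) and "t" (3): a world point X has camera coordinates R X + t. Camera axes: x right, y down, z forward; pixel columns grow to the right and rows downward; lengths in m; the calibration is good to about 2 mm. A picture is of the moment at which its call begins. There is no depth.
- manip.job_done(): hands the job in; it is judged then, once.
The state is a dict: "time": time; "joint_pos": joint angles; "joint_vel": joint speeds; "joint_efforts": joint torques, N m; "tool_pos": TCP position; "tool_rot": TCP orientation; "contact_force": force on the tool from outside, world axes, zero at the start; "ft_torque": the same for the moment, N m; "gripper_width": opening from 0.0 (shut) to 1.0 (fully open); "grasp_force": force on a finger pad.
Only numpy, scipy, OpenCV 4.12 (cv2) and the standard library are available. Lean on these libraries where they do the work, as an engineer would, in place of code of your own. Each camera call takes 0.05 s, during which the arm holds its last target. There are 200 camera calls.

## Working session

There is one attempt and no reset: what is moved stays moved. The work goes in short steps, Python scripts to look and compute and a tool call to move; the robot and the scene stay as the last step left them, time stands still between calls to the robot, and variables do not carry over. Pictures are saved under pics/ and viewed, at most 14 in all, crops included, and the job is handed in when it is done.

Besides the shell and the picture viewer there is one more tool, called after "Call:" as a command line: name --argument value ..., lists and objects as JSON in quotes. play_rows: Moves the arm, as the interface text tells. Its arguments: {"type":"object","properties":{"series":{"type":"array"}},"required":["series"]}

```bash
mkdir -p pics
cat > h.py <<'E'
import numpy as np, cv2
from plant import manip
def grab(n,save=None):
    f=manip.grab_frame(n); f={k:np.array(v) for k,v in f.items()}
    if save: cv2.imwrite(f'pics/{save}.png',f['frame']); np.savez(f'{save}.npz',**f)
    return f
def proj(f,X):
    c=f['R']@np.array(X,float)+f['t'].ravel(); p=f['mtx']@c; return p[:2]/p[2]
def onplane(f,uv,z):
    d=f['R'].T@np.linalg.inv(f['mtx'])@np.array([*uv,1.]); o=-f['R'].T@f['t'].ravel()
    return o+d*(z-o[2])/d[2]
def tri(fs,uvs):
    A=[];b=[]
    for f,uv in zip(fs,uvs):
        d=f['R'].T@np.linalg.inv(f['mtx'])@np.array([*uv,1.]); d/=np.linalg.norm(d); o=-f['R'].T@f['t'].ravel()
        P=np.eye(3)-np.outer(d,d); A.append(P); b.append(P@o)
    X=np.linalg.lstsq(np.vstack(A),np.hstack(b),rcond=None)[0]
    return X,[np.round(proj(f,X)-uv,1) for f,uv in zip(fs,uvs)]
E
python3 - <<'E'
from h import *
for n in("scene","top"):
    f=grab(n,n+'0'); print(n,-f['R'].T@f['t'].ravel(),f['R'][2],f['mtx'][0,0])
a=cv2.imread('pics/scene0.png');
print(manip.state())
E
```

```text
scene [1.49650056 0.14073303 0.90375854] [-0.74531101 -0.2047721  -0.63449184] 532.5743128139638
top [ 0.42211001 -0.11995924  1.07271887] [ 0.13556277  0.01322542 -0.99068049] 435.4420754678511
{'time': 0.1, 'joint_pos': array([-1.31101125e+00,  5.33004317e-02,  1.61412976e+00,  1.42782738e-06,
        1.47603085e+00, -1.18999040e-01]), 'joint_vel': array([ 0.00107463, -0.00035811, -0.00138758,  0.0015704 ,  0.0001228 ,
        0.00143508]), 'joint_efforts': array([ 6.42387586e-04, -3.94908607e+01, -3.71362209e+01, -6.70384520e-05,
        4.00906996e-03,  5.37610148e-06]), 'tool_pos': array([ 0.23097574, -0.58015086,  0.23019611]), 'tool_rot': array([-9.31930085e-04,  9.82118453e-01,  1.88261710e-01, -6.49975315e-05]), 'contact_force': array([ 0.11254898, -0.91395171,  0.42985626]), 'ft_torque': array([-0.01400514,  0.00997406,  0.00473105]), 'grasp_force': 0.0, 'gripper_width': 0.9985412182557521}
```

View pics/scene0.png

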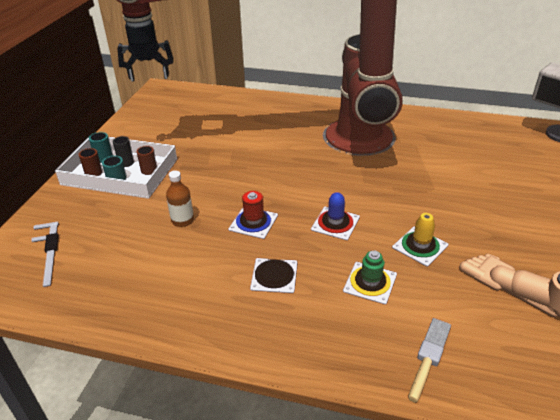

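View pics/top0.png

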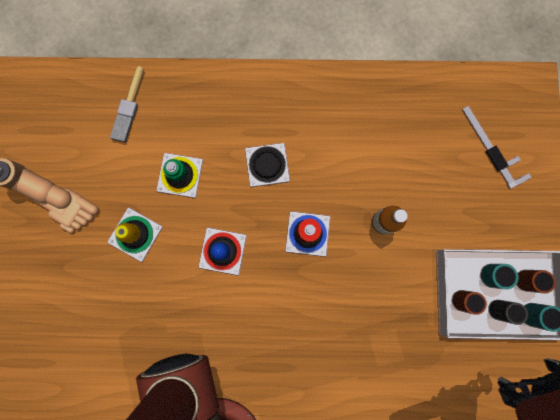

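The scene view shows red head in the blue cup (253,210), blue in the red cup (336,208), yellow in the green cup (424,232), green in the yellow cup (372,268), an empty spare cup (274,273) and the bottle (180,200). In the top view they are at (308,232), (222,250), (133,234), (178,173), (267,164) and (390,220).

```bash
cat > meas.py <<'E'
from h import *
from scipy.optimize import least_squares
PROF={'blue':[(21,17),(21,58),(19.4,66),(14.8,76),(8,82),(0,84)],'red':[(26,17),(26,76)],
 'green':[(24,17),(24,59),(18,59),(18,76)],'yellow':[(22.5,17),(22.5,60),(14,84)]}
HUE={'blue':(105,130),'red':(170,8),'green':(50,85),'yellow':(18,32)}
def cmask(im,c):
    h=cv2.cvtColor(im,cv2.COLOR_BGR2HSV); a,b=HUE[c]; H=h[...,0]
    m=((H>=a)&(H<=b)) if a<b else ((H>=a)|(H<=b))
    return (m&(h[...,1]>140)&(h[...,2]>40)).astype(np.uint8)
def box(im,c,uv,r=32):
    u,v=map(int,uv); m=np.zeros(im.shape[:2],np.uint8); m[v-r:v+r,u-r:u+r]=cmask(im,c)[v-r:v+r,u-r:u+r]
    m=cv2.morphologyEx(m,cv2.MORPH_OPEN,np.ones((3,3),np.uint8))
    n,_,st,_=cv2.connectedComponentsWithStats(m); s=st[1+np.argmax(st[1:,4])]
    return np.array([s[0]-.5,s[0]+s[2]-.5,s[1]-.5,s[1]+s[3]-.5])
def pts(c,X):
    a=np.linspace(0,2*np.pi,48,endpoint=False)
    return np.array([[X[0]+r/1e3*np.cos(t),X[1]+r/1e3*np.sin(t),X[2]+z/1e3] for r,z in PROF[c] for t in a])
def pbox(f,c,X):
    p=np.array([proj(f,q) for q in pts(c,X)]); return np.array([p[:,0].min(),p[:,0].max(),p[:,1].min(),p[:,1].max()])
def head(fs,uvs,c):
    bs=[box(f['frame'],c,uv) for f,uv in zip(fs,uvs)]
    s=least_squares(lambda X:np.hstack([pbox(f,c,X)-b for f,b in zip(fs,bs)]),[*onplane(fs[0],uvs[0],.05)[:2],.014],loss='soft_l1')
    return s.x,np.hstack([pbox(f,c,s.x)-b for f,b in zip(fs,bs)])
def cup(f,uv,r=32):
    u,v=map(int,uv); h=cv2.cvtColor(f['frame'],cv2.COLOR_BGR2HSV); m=np.zeros(h.shape[:2],np.uint8)
    m[v-r:v+r,u-r:u+r]=((h[...,1]<60)&(h[...,2]>150))[v-r:v+r,u-r:u+r]
    n,_,st,_=cv2.connectedComponentsWithStats(m,connectivity=8); k=_;
    keep=np.isin(k,[i for i in range(1,n) if st[i,4]>25])
    hull=cv2.convexHull(cv2.findNonZero(keep.astype(np.uint8)))
    q=hull
    for e in np.linspace(1,12,60):
        q=cv2.approxPolyDP(hull,e,True)
        if len(q)<=4: break
    q=q[:,0].astype(float); L=lambda a,b:np.cross([*a,1],[*b,1]); x=np.cross
    if len(q)<4: return None,q
    p=x(L(q[0],q[2]),L(q[1],q[3])); return p[:2]/p[2],q
E
cat > m0.py <<'E'
from meas import *
fs=[dict(np.load(n+'0.npz')) for n in('top','scene')]
for c,a,b in[('red',(308,232),(253,210)),('blue',(222,250),(336,208)),('yellow',(127,232),(424,232)),('green',(176,171),(372,268))]:
    x,r=head(fs,[a,b],c); print(c,x.round(4),r.round(1))
for c,a,b in[('blue',(308,234),(254,222)),('red',(222,252),(336,222)),('green',(134,234),(421,245)),('yellow',(179,175),(371,282)),('spare',(267,164),(274,275))]:
    p,q=cup(fs[0],a); s,t=cup(fs[1],b)
    print(c,p,s, tri(fs,[p,s]) if p is not None and s is not None else '')
    for f,Q in zip(fs,(q,t)):
        w=np.array([onplane(f,k,.008) for k in Q]); print('   ',w.mean(0)[:2].round(4),np.linalg.norm(w-np.roll(w,1,0),axis=1).round(3), 'ang',np.round(np.degrees(np.arctan2(*(w[1]-w[0])[1::-1])),1))
E
python3 m0.py
```

```text
red [ 0.4959 -0.2048  0.0112] [ 1.1  0.6 -0.2 -0.1  0.8  1.4 -0.8  1.1]
blue [0.4465 0.0031 0.0183] [ 0.1  0.3 -0.3  0.3 -0.7  2.8 -1.9  2.6]
yellow [0.4855 0.22   0.0152] [-0.1  1.1 -0.2  0.2 -0.1  0.9  0.3 -0.4]
green [ 0.6437  0.1232 -0.0163] [ -1.    1.2  -1.1   2.6 -16.4   4.   -1.7  27.3]Traceback (most recent call last):
  File "m0.py", line 6, in <module>
    p,q=cup(fs[0],a); s,t=cup(fs[1],b)
        ~~~^^^^^^^^^
  File "meas.py", line 29, in cup
    hull=cv2.convexHull(cv2.findNonZero(keep.astype(np.uint8)))
cv2.error: OpenCV(4.12.0) /io/opencv/modules/imgproc/src/convhull.cpp:143: error: (-215:Assertion failed) total >= 0 && (depth == CV_32F || depth == CV_32S) in function 'convexHull'
```

```bash
sed -i 's/n,_,st,_=cv2.connectedComponentsWithStats(m,connectivity=8); k=_;/n,k,st,_=cv2.connectedComponentsWithStats(m,connectivity=8)/; s/'"'green':(50,85)"'/'"'green':(50,95)"'/' meas.py
python3 m0.py
python3 - <<'E'
from h import *
f=np.load('scene0.npz')['frame'];h=cv2.cvtColor(f,cv2.COLOR_BGR2HSV)
print(h[250:300:3,372].tolist()); print(h[268,355:390:3].tolist())
E
```

```text
red [ 0.4959 -0.2048  0.0112] [ 1.1  0.6 -0.2 -0.1  0.8  1.4 -0.8  1.1]
blue [0.4465 0.0031 0.0183] [ 0.1  0.3 -0.3  0.3 -0.7  2.8 -1.9  2.6]
yellow [0.4855 0.22   0.0152] [-0.1  1.1 -0.2  0.2 -0.1  0.9  0.3 -0.4]
green [ 0.6437  0.1232 -0.0163] [ -1.    1.2  -1.1   2.6 -16.4   4.   -1.7  27.3]
blue [307.5 233.5] [257.21509434 220.05660377] (array([ 0.49168005, -0.20098991,  0.00889005]), [array([-1.2,  0.3]), array([-1.2, -0.1])])
    [ 0.4928 -0.204 ] [0.096 0.096 0.095 0.096] ang 174.0
    [ 0.4834 -0.2082] [0.12  0.101 0.095 0.159] ang -7.2
red [222.34041184 250.76319176] [335.11771117 222.46811989] (array([0.44804922, 0.00159129, 0.00400528]), [array([ 0.7, -0.2]), array([ 0.7, -0.1])])
    [0.4473 0.0031] [0.095 0.096 0.096 0.096] ang 171.1
    [0.4531 0.0007] [0.097 0.097 0.096 0.097] ang -9.8
green [134.38581372 234.03447133] [403.37281036 245.37966489] (array([0.48950991, 0.19781974, 0.00877056]), [array([ 9. , -1.7]), array([ 8.7, -1.8])])
    [0.4849 0.2197] [0.095 0.097 0.095 0.095] ang 152.5
    [0.5034 0.1946] [0.096 0.193 0.103 0.093] ang -41.2
yellow [179.83769634 174
[... 251 characters left out ...]
42528736 164.09508882] [273.58330082 274.15762778] (array([ 0.6656094 , -0.10392765,  0.00592956]), [array([ 1.1, -0.3]), array([1.3, 0. ])])
    [ 0.6643 -0.1019] [0.096 0.098 0.093 0.097] ang 98.2
    [ 0.6684 -0.1058] [0.096 0.099 0.098 0.097] ang 9.3
[[12, 104, 187], [130, 15, 204], [143, 14, 141], [71, 97, 134], [64, 116, 97], [64, 104, 101], [70, 143, 152], [61, 111, 76], [62, 110, 79], [62, 99, 77], [46, 107, 50], [154, 18, 98], [10, 43, 71], [3, 78, 39], [24, 198, 239], [22, 177, 213], [120, 5, 249]]
[[137, 7, 240], [25, 142, 245], [22, 199, 160], [54, 95, 70], [58, 99, 67], [70, 143, 127], [71, 151, 154], [71, 140, 146], [66, 129, 109], [58, 100, 64], [14, 161, 196], [15, 166, 190]]
```

Top-view cup centres are consistent: 96 mm squares, triangulated heights of 4–12 mm. The heads stand near those centres. Moving above the red head now.

Call:
play_rows --series '[[[0.0264, 0.0376, 0, 0, 0, 0, 1], [0.0264, 0.0376, 0, 0, 0, 0, 1], [0.0264, 0.0376, 0, 0, 0, 0, 1], [0.0264, 0.0376, 0, 0, 0, 0, 1], [0.0264, 0.0376, 0, 0, 0, 0, 1], [0.0264, 0.0376, 0, 0, 0, 0, 1], [0.0264, 0.0376, 0, 0, 0, 0, 1], [0.0264, 0.0376, 0, 0, 0, 0, 1], [0.0264, 0.0376, 0, 0, 0, 0, 1], [0.0264, 0.0376, 0, 0, 0, 0, 1]]]'

```text
time: 1.1
tool_pos: [0.4957, -0.2028, 0.2309]
tool_rot: [-0.0, 0.982, 0.188, -0.0]
contact_force: [0.9, 0.0, 0.2]
gripper_width: 1.0
grasp_force: 0.0
```

```bash
sed -i 's/h\[...,1\]>140/h[...,1]>(85 if c=="green" else 140)/' meas.py
python3 - <<'E'
from meas import *
fs=[dict(np.load(n+'0.npz')) for n in('top','scene')]
x,r=head(fs,[(176,171),(372,268)],'green'); print(x.round(4),r.round(1))
print('hand',tri(fs,[(97,211),(464,264)]),onplane(fs[0],(97,211),.03))
f=grab('wrist','w1'); C=-f['R'].T@f['t'].ravel(); s=manip.state(); print(s['tool_pos'],C,f['R'][2])
for n,p in [('redtop',(.495,-.2045,.098)),('disc',(.493,-.204,.01))]: print(n,proj(f,p))
E
```

```text
[0.6412 0.1183 0.0064] [-0.3  1.4 -1.2  1.9 -0.6  1.9 -2.2  5.2]
hand (array([0.53975836, 0.31644417, 0.01380229]), [array([-1.2,  0.1]), array([-1.2,  0.2])]) [0.53827682 0.30698576 0.03      ]
[ 0.49855156 -0.19759483  0.23088882] [ 0.57048265 -0.17382211  0.37444649] [-0.29211573 -0.11835343 -0.94903154]
redtop [283.73184257 204.1220534 ]
disc [282.34910848 180.44540373]
```

View pics/w1.png

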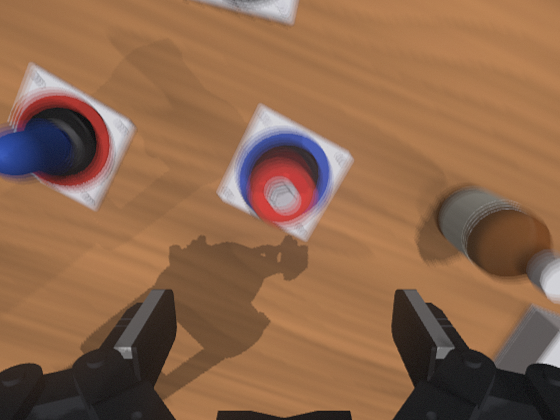

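The wrist image is motion-blurred: red nut at (284,197) in the blue cup (284,170), which fits the prediction. I'll settle and measure again without viewing.

Call:
play_rows --series '[[[0, 0, 0, 0, 0, 0, 1], [0, 0, 0, 0, 0, 0, 1], [0, 0, 0, 0, 0, 0, 1]]]'

```text
time: 1.45
tool_pos: [0.4945, -0.2056, 0.231]
tool_rot: [-0.0, 0.982, 0.188, -0.0]
contact_force: [0.0, -0.3, 0.1]
gripper_width: 0.996
grasp_force: 0.0
```

```bash
cat > w.py <<'E'
from meas import *
def wrist(name,c,X0,cupX=None,prev=()):
    f=grab('wrist',name); s=manip.state(); print('tcp',s['tool_pos'].round(4))
    if c:
        fs=[f]+[dict(np.load(p+'.npz')) for p in prev]
        uvs=[proj(g,[*X0,.06]) for g in fs]
        for g,uv in zip(fs,uvs):
            b=box(g['frame'],c,uv,60)
            t=least_squares(lambda X:pbox(g,c,[*X,.014])-b,X0,loss='soft_l1'); print(c,'xy at z14',t.x.round(4),(pbox(g,c,[*t.x,.014])-b).round(1))
    if cupX is not None:
        uv=proj(f,[*cupX,.008]); p,q=cup(f,uv,75)
        w=np.array([onplane(f,k,.008) for k in q]); print('cup',w.mean(0)[:2].round(4),np.linalg.norm(w-np.roll(w,1,0),axis=1).round(3))
    return f
E
python3 - <<'E'
from w import *
wrist('w2','red',(.495,-.2045),(.493,-.204))
E
```

```text
tcp [ 0.4945 -0.2057  0.2311]
red xy at z14 [ 0.4946 -0.2059] [-0.3  0.3 -9.2  3.3]
cup [ 0.4949 -0.2079] [0.098 0.096 0.098 0.098]
```

Call:
play_rows --series '[[[0, 0, -0.03, 0, 0, 0, 1], [0, 0, -0.03, 0, 0, 0, 1], [0, 0, -0.03, 0, 0, 0, 1], [0, 0, -0.03, 0, 0, 0, 1], [0, 0, -0.03, 0, 0, 0, 1], [0, 0, -0.02, 0, 0, 0, 1], [0, 0, -0.014, 0, 0, 0, 1], [0, 0, -0.01, 0, 0, 0, 1], [0, 0, 0, 0, 0, 0, 1], [0, 0, 0, 0, 0, 0, 1]]]'

```text
time: 2.5
tool_pos: [0.4956, -0.2053, 0.0382]
tool_rot: [0.0, 0.982, 0.188, 0.001]
contact_force: [0.2, 0.1, -0.3]
gripper_width: 0.996
grasp_force: 0.0
```

Call:
play_rows --series '[[[0, 0, 0, 0, 0, 0, 0.5], [0, 0, 0, 0, 0, 0, 0.2], [0, 0, 0, 0, 0, 0, 0.2], [0, 0, 0, 0, 0, 0, 0.2], [0, 0, 0, 0, 0, 0, 0.2], [0, 0, 0, 0, 0, 0, 0.2], [0, 0, 0, 0, 0, 0, 0.2], [0, 0, 0, 0, 0, 0, 0.2]]]'

```text
time: 3.3
tool_pos: [0.496, -0.2049, 0.0386]
tool_rot: [0.0, 0.982, 0.188, 0.001]
contact_force: [-0.9, 1.4, 6.2]
gripper_width: 0.595
grasp_force: 62.8
```

Call:
play_rows --series '[[[0, 0, 0.01, 0, 0, 0, 0.2], [0, 0, 0.03, 0, 0, 0, 0.2], [0, 0, 0.03, 0, 0, 0, 0.2], [0, 0, 0.03, 0, 0, 0, 0.2], [0, 0, 0.03, 0, 0, 0, 0.2], [0.017, 0.01, 0, 0, 0, 0, 0.2], [0.034, 0.02, 0, 0, 0, 0, 0.2], [0.034, 0.02, 0, 0, 0, 0, 0.2], [0.034, 0.021, 0, 0, 0, 0, 0.2], [0.034, 0.021, 0, 0, 0, 0, 0.2]]]'

```text
time: 4.3
tool_pos: [0.6483, -0.1115, 0.166]
tool_rot: [-0.0, 0.982, 0.188, -0.001]
contact_force: [0.3, 0.0, -3.9]
gripper_width: 0.593
grasp_force: 63.7
```

Call:
play_rows --series '[[[0.016, 0.01, 0, 0, 0, 0, 0.2], [0, 0, 0, 0, 0, 0, 0.2], [0, 0, 0, 0, 0, 0, 0.2], [0, 0, 0, 0, 0, 0, 0.2]]]'

```text
time: 4.7
tool_pos: [0.6629, -0.1031, 0.1664]
tool_rot: [-0.0, 0.982, 0.188, -0.001]
contact_force: [0.9, 0.4, -4.2]
gripper_width: 0.597
grasp_force: 63.7
```

Run:
```python
from w import *
f=wrist('w3',None,None,None)
try: wrist('w3b',None,None,(.665,-.103))
except Exception as e: print(e)
grab('scene','s3')
```

```text
tcp [ 0.663  -0.1032  0.1668]
tcp [ 0.6632 -0.1033  0.167 ]
cup [ 0.6688 -0.1043] [0.094 0.089 0.098 0.098]
```

View pics/w3.png

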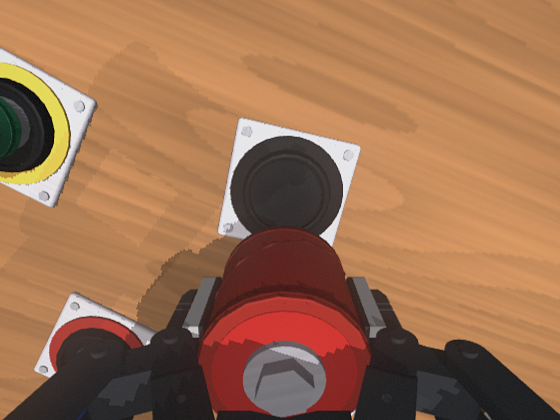

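The red head is held straight in the pads at (285,330). The spare cup sits right ahead of its foot at (287,185), about 3 mm further in x. Lowering it.

Call:
play_rows --series '[[[0.003, -0.001, -0.02, 0, 0, 0, 0.2], [0, 0, -0.03, 0, 0, 0, 0.2], [0, 0, -0.03, 0, 0, 0, 0.2], [0, 0, -0.025, 0, 0, 0, 0.2], [0, 0, -0.012, 0, 0, 0, 0.2], [0, 0, -0.006, 0, 0, 0, 0.2], [0, 0, -0.004, 0, 0, 0, 0.2], [0, 0, 0, 0, 0, 0, 0.2], [0, 0, 0, 0, 0, 0, 0.2]]]'

```text
time: 5.75
tool_pos: [0.6682, -0.104, 0.042]
tool_rot: [0.001, 0.982, 0.188, 0.001]
contact_force: [0.0, -0.0, -3.8]
gripper_width: 0.595
grasp_force: 63.7
```

Call:
play_rows --series '[[[-0.001, 0, -0.002, 0, 0, 0, 0.2], [0, 0, -0.0015, 0, 0, 0, 0.2], [0, 0, 0, 0, 0, 0, 0.2]]]'

```text
time: 6.05
tool_pos: [0.6669, -0.1039, 0.0387]
tool_rot: [0.0, 0.982, 0.188, 0.001]
contact_force: [-3.4, 1.0, 4.2]
gripper_width: 0.592
grasp_force: 64.3
```

Call:
play_rows --series '[[[0, 0, 0, 0, 0, 0, 0.7], [0, 0, 0, 0, 0, 0, 1], [0, 0, 0, 0, 0, 0, 1], [0, 0, 0, 0, 0, 0, 1], [0, 0, 0.01, 0, 0, 0, 1], [0, 0, 0.03, 0, 0, 0, 1], [0, 0, 0.04, 0, 0, 0, 1], [0, 0, 0.05, 0, 0, 0, 1], [0, 0, 0.05, 0, 0, 0, 1]]]'

```text
time: 6.95
tool_pos: [0.6657, -0.1036, 0.2189]
tool_rot: [-0.0, 0.982, 0.188, -0.0]
contact_force: [1.1, -0.0, 0.6]
gripper_width: 0.999
grasp_force: 0.0
```

Call:
play_rows --series '[[[-0.04, 0.02, 0, 0, 0, 0, 1], [-0.045, 0.022, 0, 0, 0, 0, 1], [-0.045, 0.022, 0, 0, 0, 0, 1], [-0.045, 0.022, 0, 0, 0, 0, 1], [-0.044, 0.02, 0.01, 0, 0, 0, 1], [0, 0, 0, 0, 0, 0, 1], [0, 0, 0, 0, 0, 0, 1], [0, 0, 0, 0, 0, 0, 1]]]'

```text
time: 7.75
tool_pos: [0.4481, 0.0019, 0.2274]
tool_rot: [0.0, 0.982, 0.188, 0.001]
contact_force: [0.5, -0.8, -0.3]
gripper_width: 1.0
grasp_force: 0.0
```

Run:
```python
from w import *
wrist('w4','blue',(.447,.003),(.447,.003))
g=grab('scene','s4'); cv2.imwrite('pics/s4c.png',cv2.resize(g['frame'][170:310,200:460],None,fx=2,fy=2))
```

```text
tcp [0.4482 0.0018 0.227 ]
blue xy at z14 [ 0.4473 -0.0018] [ -8.5   8.8 -17.3   7.7]
cup [4.49e-01 4.00e-04] [0.096 0.097 0.096 0.097]
```

View pics/s4c.png

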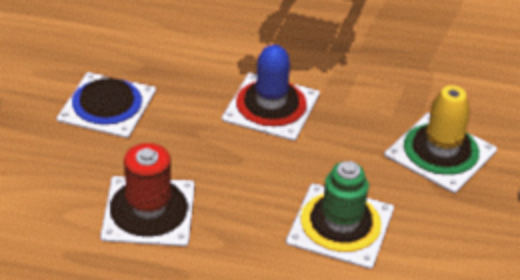

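Red is upright in the spare cup (crop 148,180) and the other heads are undisturbed. Now picking blue.

Call:
play_rows --series '[[[0, -0.001, -0.03, 0, 0, 0, 1], [0, 0, -0.03, 0, 0, 0, 1], [0, 0, -0.03, 0, 0, 0, 1], [0, 0, -0.03, 0, 0, 0, 1], [0, 0, -0.03, 0, 0, 0, 1], [0, 0, -0.02, 0, 0, 0, 1], [0, 0, -0.012, 0, 0, 0, 1], [0, 0, -0.008, 0, 0, 0, 1], [0, 0, 0, 0, 0, 0, 1], [0, 0, 0, 0, 0, 0, 1]]]'

```text
time: 8.85
tool_pos: [0.4483, 0.001, 0.0376]
tool_rot: [0.0, 0.982, 0.188, 0.001]
contact_force: [0.0, -0.6, -0.7]
gripper_width: 1.001
grasp_force: 0.0
```

Call:
play_rows --series '[[[0, 0, 0, 0, 0, 0, 0.5], [0, 0, 0, 0, 0, 0, 0.1], [0, 0, 0, 0, 0, 0, 0.1], [0, 0, 0, 0, 0, 0, 0.1], [0, 0, 0, 0, 0, 0, 0.1], [0, 0, 0, 0, 0, 0, 0.1], [0, 0, 0, 0, 0, 0, 0.1], [0, 0, 0, 0, 0, 0, 0.1]]]'

```text
time: 9.65
tool_pos: [0.448, 0.0013, 0.0378]
tool_rot: [-0.0, 0.982, 0.188, 0.001]
contact_force: [-1.5, 1.9, 5.2]
gripper_width: 0.474
grasp_force: 61.0
```

Call:
play_rows --series '[[[0, 0, 0.01, 0, 0, 0, 0.1], [0, 0, 0.03, 0, 0, 0, 0.1], [0, 0, 0.03, 0, 0, 0, 0.1], [0, 0, 0.03, 0, 0, 0, 0.1], [0, 0, 0.03, 0, 0, 0, 0.1], [0.004, -0.017, 0, 0, 0, 0, 0.1], [0.008, -0.038, 0, 0, 0, 0, 0.1], [0.009, -0.038, 0, 0, 0, 0, 0.1], [0.009, -0.038, 0, 0, 0, 0, 0.1], [0.008, -0.038, 0, 0, 0, 0, 0.1]]]'

```text
time: 10.65
tool_pos: [0.4849, -0.1691, 0.1662]
tool_rot: [-0.0, 0.982, 0.188, -0.0]
contact_force: [1.1, -0.0, -2.5]
gripper_width: 0.477
grasp_force: 61.6
```

Call:
play_rows --series '[[[0.008, -0.038, 0, 0, 0, 0, 0.1], [0, 0, 0, 0, 0, 0, 0.1], [0, 0, -0.03, 0, 0, 0, 0.1], [0, 0, -0.03, 0, 0, 0, 0.1], [0, 0, -0.03, 0, 0, 0, 0.1], [0, 0, -0.01, 0, 0, 0, 0.1], [0, 0, 0, 0, 0, 0, 0.1], [0, 0, 0, 0, 0, 0, 0.1], [0, 0, 0, 0, 0, 0, 0.1]]]'

```text
time: 11.55
tool_pos: [0.4947, -0.2064, 0.069]
tool_rot: [0.001, 0.982, 0.188, 0.001]
contact_force: [0.3, 0.6, -2.4]
gripper_width: 0.476
grasp_force: 62.1
```

Run:
```python
from w import *
f=wrist('w5',None,None)
```

```text
tcp [ 0.4947 -0.2065  0.069 ]
```

View pics/w5.png

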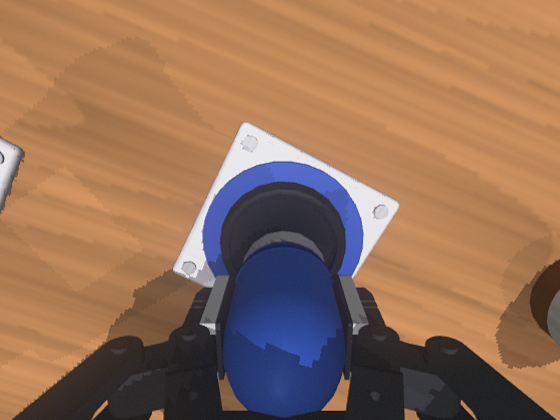

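Blue hangs centred over the blue cup (cup 283,240; head 283,330). Lowering to contact.

Call:
play_rows --series '[[[0, 0, -0.015, 0, 0, 0, 0.1], [0, 0, -0.01, 0, 0, 0, 0.1], [0, 0, -0.004, 0, 0, 0, 0.1], [0, 0, -0.002, 0, 0, 0, 0.1], [0, 0, 0, 0, 0, 0, 0.1], [0, 0, 0, 0, 0, 0, 0.1]]]'

```text
time: 12.2
tool_pos: [0.4926, -0.2053, 0.0378]
tool_rot: [-0.001, 0.982, 0.188, -0.002]
contact_force: [-10.6, 6.3, 17.0]
gripper_width: 0.474
grasp_force: 64.1
```

Call:
play_rows --series '[[[0, 0, 0.001, 0, 0, 0, 0.1], [0, 0, 0, 0, 0, 0, 0.1]]]'

```text
time: 12.4
tool_pos: [0.4928, -0.2054, 0.0378]
tool_rot: [-0.001, 0.982, 0.188, -0.001]
contact_force: [-6.8, 4.2, 10.6]
gripper_width: 0.477
grasp_force: 63.3
```

Call:
play_rows --series '[[[0, 0, 0.001, 0, 0, 0, 0.1], [0, 0, 0, 0, 0, 0, 0.7], [0, 0, 0, 0, 0, 0, 1], [0, 0, 0, 0, 0, 0, 1], [0, 0, 0, 0, 0, 0, 1], [0, 0, 0.01, 0, 0, 0, 1], [0, 0, 0.03, 0, 0, 0, 1], [0, 0, 0.05, 0, 0, 0, 1], [0, 0, 0.05, 0, 0, 0, 1], [0, 0, 0.05, 0, 0, 0, 1]]]'

```text
time: 13.4
tool_pos: [0.4931, -0.2056, 0.2305]
tool_rot: [0.0, 0.982, 0.188, 0.0]
contact_force: [0.9, -0.1, 0.8]
gripper_width: 1.0
grasp_force: 0.0
```

Call:
play_rows --series '[[[0.036, 0.021, 0, 0, 0, 0, 1], [0.036, 0.021, 0, 0, 0, 0, 1], [0.036, 0.021, 0, 0, 0, 0, 1], [0.036, 0.021, 0, 0, 0, 0, 1], [0.027, 0.019, 0, 0, 0, 0, 1], [0, 0, 0, 0, 0, 0, 1], [0, 0, 0, 0, 0, 0, 1], [0, 0, 0, 0, 0, 0, 1]]]'

```text
time: 14.2
tool_pos: [0.6637, -0.1034, 0.2282]
tool_rot: [0.0, 0.982, 0.188, -0.0]
contact_force: [-0.1, -0.0, -0.5]
gripper_width: 1.003
grasp_force: 0.0
```

Run:
```python
from w import *
wrist('w6','red',(.666,-.104),(.666,-.104))
fs=[grab('scene','s6')]; x=(.494,-.205)
b=box(fs[0]['frame'],'blue',(253,205),20); print('blue head scene',b,pbox(fs[0],'blue',[*x,.014]))
g=fs[0]; cv2.imwrite('pics/s6c.png',cv2.resize(g['frame'][170:310,200:460],None,fx=2,fy=2))
```

```text
tcp [ 0.6636 -0.1036  0.2282]
red xy at z14 [ 0.6662 -0.1058] [-0.2  0.2 -8.2  2.9]
cup [ 0.6666 -0.1053] [0.096 0.098 0.097 0.097]
blue head scene [244.5 259.5 191.5 216.5] [244.76664202 262.0295321  191.78404461 219.02676604]
```

View pics/s6c.png

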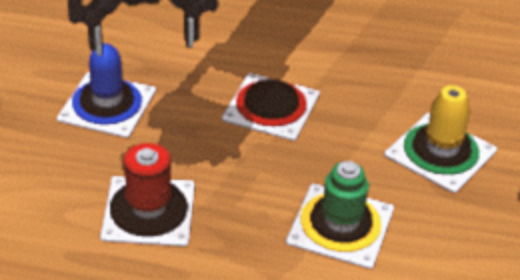

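Blue now stands upright in the blue cup (crop 105,75). Picking red from the spare cup.

Call:
play_rows --series '[[[0.0025, -0.0015, -0.03, 0, 0, 0, 1], [0, 0, -0.03, 0, 0, 0, 1], [0, 0, -0.03, 0, 0, 0, 1], [0, 0, -0.03, 0, 0, 0, 1], [0, 0, -0.03, 0, 0, 0, 1], [0, 0, -0.02, 0, 0, 0, 1], [0, 0, -0.012, 0, 0, 0, 1], [0, 0, -0.008, 0, 0, 0, 1], [0, 0, 0, 0, 0, 0, 1], [0, 0, 0, 0, 0, 0, 1]]]'

```text
time: 15.3
tool_pos: [0.6676, -0.1047, 0.0391]
tool_rot: [0.0, 0.982, 0.188, 0.001]
contact_force: [-0.5, -0.2, 0.1]
gripper_width: 0.997
grasp_force: 0.0
```

Call:
play_rows --series '[[[0, 0, 0, 0, 0, 0, 0.5], [0, 0, 0, 0, 0, 0, 0.2], [0, 0, 0, 0, 0, 0, 0.2], [0, 0, 0, 0, 0, 0, 0.2], [0, 0, 0, 0, 0, 0, 0.2], [0, 0, 0, 0, 0, 0, 0.2], [0, 0, 0, 0, 0, 0, 0.2], [0, 0, 0, 0, 0, 0, 0.2]]]'

```text
time: 16.1
tool_pos: [0.6678, -0.1043, 0.0392]
tool_rot: [0.0, 0.982, 0.188, 0.001]
contact_force: [-0.2, 1.0, 6.4]
gripper_width: 0.597
grasp_force: 63.4
```

Call:
play_rows --series '[[[0, 0, 0.01, 0, 0, 0, 0.2], [0, 0, 0.03, 0, 0, 0, 0.2], [0, 0, 0.03, 0, 0, 0, 0.2], [0, 0, 0.03, 0, 0, 0, 0.2], [0, 0, 0.03, 0, 0, 0, 0.2], [-0.019, 0.01, 0, 0, 0, 0, 0.2], [-0.04, 0.019, 0, 0, 0, 0, 0.2], [-0.04, 0.019, 0, 0, 0, 0, 0.2], [-0.04, 0.019, 0, 0, 0, 0, 0.2], [-0.04, 0.019, 0, 0, 0, 0, 0.2]]]'

```text
time: 17.1
tool_pos: [0.4851, -0.0175, 0.1662]
tool_rot: [-0.001, 0.982, 0.188, -0.002]
contact_force: [0.1, 0.7, -3.4]
gripper_width: 0.596
grasp_force: 63.8
```

Call:
play_rows --series '[[[-0.04, 0.019, 0, 0, 0, 0, 0.2], [0, 0, 0, 0, 0, 0, 0.2], [0, 0, -0.03, 0, 0, 0, 0.2], [0, 0, -0.03, 0, 0, 0, 0.2], [0, 0, -0.03, 0, 0, 0, 0.2], [0, 0, -0.01, 0, 0, 0, 0.2], [0, 0, 0, 0, 0, 0, 0.2], [0, 0, 0, 0, 0, 0, 0.2], [0, 0, 0, 0, 0, 0, 0.2]]]'

```text
time: 18.0
tool_pos: [0.4495, 0.0004, 0.0698]
tool_rot: [0.001, 0.982, 0.188, 0.002]
contact_force: [1.2, -0.6, -4.7]
gripper_width: 0.596
grasp_force: 64.0
```

Now down in small steps to touch.

Call:
play_rows --series '[[[-0.001, 0, -0.015, 0, 0, 0, 0.2], [0, 0, -0.009, 0, 0, 0, 0.2], [0, 0, -0.004, 0, 0, 0, 0.2], [0, 0, -0.001, 0, 0, 0, 0.2], [0, 0, 0, 0, 0, 0, 0.2], [0, 0, 0, 0, 0, 0, 0.2]]]'

```text
time: 18.6
tool_pos: [0.4474, 0.0006, 0.0393]
tool_rot: [0.0, 0.982, 0.188, 0.001]
contact_force: [-0.3, -0.4, -3.0]
gripper_width: 0.602
grasp_force: 64.3
```

Call:
play_rows --series '[[[0, 0, -0.0005, 0, 0, 0, 0.2], [0, 0, 0, 0, 0, 0, 0.7], [0, 0, 0, 0, 0, 0, 1], [0, 0, 0, 0, 0, 0, 1], [0, 0, 0, 0, 0, 0, 1], [0, 0, 0.01, 0, 0, 0, 1], [0, 0, 0.03, 0, 0, 0, 1], [0, 0, 0.05, 0, 0, 0, 1], [0, 0, 0.05, 0, 0, 0, 1], [0, 0, 0.05, 0, 0, 0, 1]]]'

```text
time: 19.6
tool_pos: [0.4464, 0.0008, 0.231]
tool_rot: [0.0, 0.982, 0.188, 0.0]
contact_force: [1.3, 0.1, 1.3]
gripper_width: 1.0
grasp_force: 0.0
```

Call:
play_rows --series '[[[0.007, 0.04, 0, 0, 0, 0, 1], [0.007, 0.04, 0, 0, 0, 0, 1], [0.007, 0.04, 0, 0, 0, 0, 1], [0.007, 0.04, 0, 0, 0, 0, 1], [0.007, 0.04, 0, 0, 0, 0, 1], [0.003, 0.019, 0, 0, 0, 0, 1], [0, 0, 0, 0, 0, 0, 1], [0, 0, 0, 0, 0, 0, 1], [0, 0, 0, 0, 0, 0, 1]]]'

```text
time: 20.5
tool_pos: [0.4848, 0.2188, 0.2286]
tool_rot: [0.0, 0.982, 0.188, 0.0]
contact_force: [0.0, 0.2, 0.4]
gripper_width: 0.999
grasp_force: 0.0
```

Run:
```python
from w import *
f=wrist('w7','yellow',(.486,.220),(.486,.22))
s=grab('scene','s7'); a=s['frame'][170:310,200:460]
cv2.imwrite('pics/c7.png',np.vstack([cv2.resize(a,(560,300)),cv2.resize(f['frame'],(560,300),interpolation=cv2.INTER_AREA)]))
```

```text
tcp [0.4849 0.2187 0.2285]
yellow xy at z14 [0.4863 0.2176] [-3.1  3.1 -0.7  0.8]
cup [0.486 0.217] [0.098 0.096 0.098 0.097]
```

View pics/c7.png

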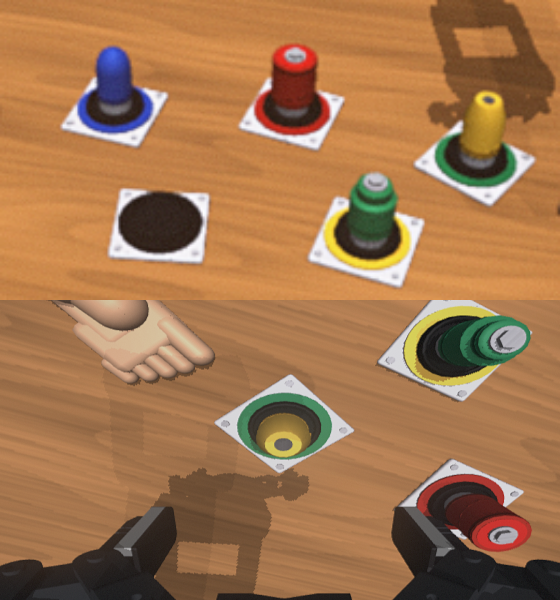

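Red stands in the red cup (295,75). Yellow is directly under the gripper (wrist inset 284,440), with the hand clear at front-left. Picking yellow.

Call:
play_rows --series '[[[0.001, -0.001, -0.03, 0, 0, 0, 1], [0, 0, -0.03, 0, 0, 0, 1], [0, 0, -0.03, 0, 0, 0, 1], [0, 0, -0.03, 0, 0, 0, 1], [0, 0, -0.03, 0, 0, 0, 1], [0, 0, -0.02, 0, 0, 0, 1], [0, 0, -0.012, 0, 0, 0, 1], [0, 0, -0.008, 0, 0, 0, 1], [0, 0, 0, 0, 0, 0, 1], [0, 0, 0, 0, 0, 0, 1]]]'

```text
time: 21.6
tool_pos: [0.4867, 0.2188, 0.0394]
tool_rot: [-0.0, 0.982, 0.188, 0.001]
contact_force: [0.7, -0.5, 0.7]
gripper_width: 0.998
grasp_force: 0.0
```

Call:
play_rows --series '[[[0, 0, 0, 0, 0, 0, 0.5], [0, 0, 0, 0, 0, 0, 0.1], [0, 0, 0, 0, 0, 0, 0.1], [0, 0, 0, 0, 0, 0, 0.1], [0, 0, 0, 0, 0, 0, 0.1], [0, 0, 0, 0, 0, 0, 0.1], [0, 0, 0, 0, 0, 0, 0.1], [0, 0, 0, 0, 0, 0, 0.1]]]'

```text
time: 22.4
tool_pos: [0.4867, 0.2192, 0.0394]
tool_rot: [-0.0, 0.982, 0.188, 0.001]
contact_force: [-1.7, 1.1, 6.3]
gripper_width: 0.512
grasp_force: 61.7
```

Call:
play_rows --series '[[[0, 0, 0.01, 0, 0, 0, 0.1], [0, 0, 0.03, 0, 0, 0, 0.1], [0, 0, 0.03, 0, 0, 0, 0.1], [0, 0, 0.03, 0, 0, 0, 0.1], [0, 0, 0.03, 0, 0, 0, 0.1], [0.01, -0.018, 0, 0, 0, 0, 0.1], [0.02, -0.036, 0, 0, 0, 0, 0.1], [0.02, -0.036, 0, 0, 0, 0, 0.1], [0.02, -0.036, 0, 0, 0, 0, 0.1], [0.02, -0.036, 0, 0, 0, 0, 0.1]]]'

```text
time: 23.4
tool_pos: [0.5755, 0.0552, 0.1673]
tool_rot: [-0.0, 0.982, 0.188, -0.001]
contact_force: [0.8, -0.2, -4.0]
gripper_width: 0.512
grasp_force: 62.0
```

Call:
play_rows --series '[[[0.02, -0.036, 0, 0, 0, 0, 0.1], [0.02, -0.036, 0, 0, 0, 0, 0.1], [0.02, -0.036, 0, 0, 0, 0, 0.1], [0.02, -0.036, 0, 0, 0, 0, 0.1], [0.01, -0.018, 0, 0, 0, 0, 0.1], [0, 0, 0, 0, 0, 0, 0.1], [0, 0, -0.03, 0, 0, 0, 0.1], [0, 0, -0.03, 0, 0, 0, 0.1], [0, 0, -0.03, 0, 0, 0, 0.1], [0, 0, -0.01, 0, 0, 0, 0.1]]]'

```text
time: 24.4
tool_pos: [0.6619, -0.1035, 0.063]
tool_rot: [-0.002, 0.982, 0.189, -0.004]
contact_force: [-1.2, 0.2, -4.2]
gripper_width: 0.51
grasp_force: 62.1
```

Call:
play_rows --series '[[[0, 0, 0, 0, 0, 0, 0.1], [0, 0, 0, 0, 0, 0, 0.1], [0, 0, 0, 0, 0, 0, 0.1]]]'

```text
time: 24.7
tool_pos: [0.6674, -0.1055, 0.071]
tool_rot: [0.001, 0.982, 0.188, 0.002]
contact_force: [0.4, -0.1, -2.5]
gripper_width: 0.514
grasp_force: 62.2
```

Call:
play_rows --series '[[[-0.001, 0, -0.015, 0, 0, 0, 0.1], [0, 0, -0.01, 0, 0, 0, 0.1], [0, 0, -0.004, 0, 0, 0, 0.1], [0, 0, -0.0015, 0, 0, 0, 0.1], [0, 0, 0, 0, 0, 0, 0.1], [0, 0, 0, 0, 0, 0, 0.1]]]'

```text
time: 25.3
tool_pos: [0.6642, -0.1051, 0.0395]
tool_rot: [-0.001, 0.982, 0.188, -0.001]
contact_force: [-9.0, 1.2, 9.8]
gripper_width: 0.51
grasp_force: 63.5
```

Call:
play_rows --series '[[[0, 0, 0.001, 0, 0, 0, 0.1], [0, 0, 0, 0, 0, 0, 0.7], [0, 0, 0, 0, 0, 0, 1], [0, 0, 0, 0, 0, 0, 1], [0, 0, 0, 0, 0, 0, 1], [0, 0, 0.01, 0, 0, 0, 1], [0, 0, 0.03, 0, 0, 0, 1], [0, 0, 0.05, 0, 0, 0, 1], [0, 0, 0.05, 0, 0, 0, 1], [0, 0, 0.05, 0, 0, 0, 1]]]'

```text
time: 26.3
tool_pos: [0.6647, -0.1052, 0.2315]
tool_rot: [0.0, 0.982, 0.188, 0.0]
contact_force: [0.6, 0.0, 0.0]
gripper_width: 1.0
grasp_force: 0.0
```

Call:
play_rows --series '[[[-0.005, 0.04, 0, 0, 0, 0, 1], [-0.005, 0.04, 0, 0, 0, 0, 1], [-0.005, 0.04, 0, 0, 0, 0, 1], [-0.005, 0.04, 0, 0, 0, 0, 1], [-0.005, 0.04, 0, 0, 0, 0, 1], [-0.003, 0.021, 0, 0, 0, 0, 1], [0, 0, 0, 0, 0, 0, 1], [0, 0, 0, 0, 0, 0, 1], [0, 0, 0, 0, 0, 0, 1]]]'

```text
time: 27.2
tool_pos: [0.6371, 0.1147, 0.2292]
tool_rot: [0.0, 0.982, 0.188, 0.0]
contact_force: [0.5, -0.1, -0.2]
gripper_width: 0.998
grasp_force: 0.0
```

Run:
```python
from w import *
f=wrist('w8','green',(.638,.116),(.638,.116))
s=grab('scene','s8'); a=s['frame'][170:310,200:460]
cv2.imwrite('pics/c8.png',np.vstack([cv2.resize(a,(560,300)),cv2.resize(f['frame'],(560,300),interpolation=cv2.INTER_AREA)]))
```

```text
tcp [0.6371 0.1145 0.229 ]
green xy at z14 [0.6358 0.1137] [-0.3  0.3 -6.7  2.8]
cup [0.637  0.1133] [0.096 0.097 0.097 0.097]
```

View pics/c8.png

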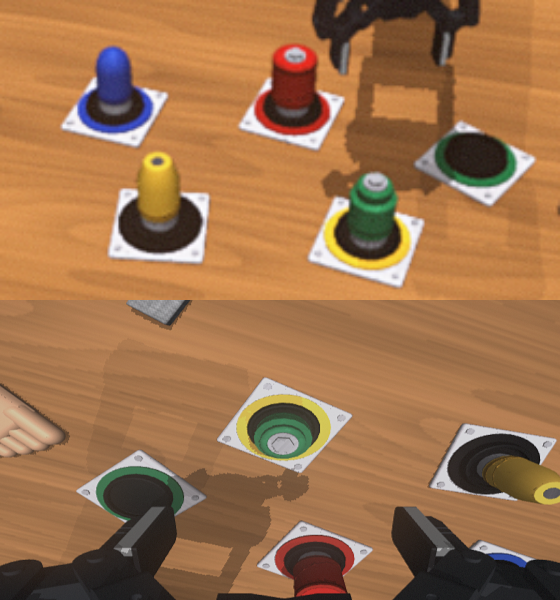

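Yellow is upright in the spare cup (160,190) and green is under the gripper (inset 284,430). Picking green.

Call:
play_rows --series '[[[0, -0.001, -0.03, 0, 0, 0, 1], [0, 0, -0.03, 0, 0, 0, 1], [0, 0, -0.03, 0, 0, 0, 1], [0, 0, -0.03, 0, 0, 0, 1], [0, 0, -0.03, 0, 0, 0, 1], [0, 0, -0.02, 0, 0, 0, 1], [0, 0, -0.012, 0, 0, 0, 1], [0, 0, -0.008, 0, 0, 0, 1], [0, 0, 0, 0, 0, 0, 1], [0, 0, 0, 0, 0, 0, 1]]]'

```text
time: 28.3
tool_pos: [0.6378, 0.1146, 0.04]
tool_rot: [0.0, 0.982, 0.188, 0.001]
contact_force: [-0.1, -0.5, 0.9]
gripper_width: 0.999
grasp_force: 0.0
```

Call:
play_rows --series '[[[0, 0, 0, 0, 0, 0, 0.5], [0, 0, 0, 0, 0, 0, 0.1], [0, 0, 0, 0, 0, 0, 0.1], [0, 0, 0, 0, 0, 0, 0.1], [0, 0, 0, 0, 0, 0, 0.1], [0, 0, 0, 0, 0, 0, 0.1], [0, 0, 0, 0, 0, 0, 0.1], [0, 0, 0, 0, 0, 0, 0.1]]]'

```text
time: 29.1
tool_pos: [0.6377, 0.1149, 0.04]
tool_rot: [0.0, 0.982, 0.188, 0.001]
contact_force: [-1.1, 0.7, 5.3]
gripper_width: 0.546
grasp_force: 62.5
```

Call:
play_rows --series '[[[0, 0, 0.01, 0, 0, 0, 0.1], [0, 0, 0.03, 0, 0, 0, 0.1], [0, 0, 0.03, 0, 0, 0, 0.1], [0, 0, 0.03, 0, 0, 0, 0.1], [0, 0, 0.03, 0, 0, 0, 0.1], [-0.016, 0.013, 0, 0, 0, 0, 0.1], [-0.03, 0.02, 0, 0, 0, 0, 0.1], [-0.03, 0.02, 0, 0, 0, 0, 0.1], [-0.03, 0.02, 0, 0, 0, 0, 0.1], [-0.03, 0.02, 0, 0, 0, 0, 0.1]]]'

```text
time: 30.1
tool_pos: [0.4985, 0.2079, 0.1675]
tool_rot: [0.0, 0.982, 0.188, -0.001]
contact_force: [-0.0, -0.5, -3.1]
gripper_width: 0.548
grasp_force: 62.3
```

Call:
play_rows --series '[[[-0.015, 0.01, 0, 0, 0, 0, 0.1], [0, 0, 0, 0, 0, 0, 0.1], [0, 0, -0.03, 0, 0, 0, 0.1], [0, 0, -0.03, 0, 0, 0, 0.1], [0, 0, -0.03, 0, 0, 0, 0.1], [0, 0, -0.01, 0, 0, 0, 0.1], [0, 0, 0, 0, 0, 0, 0.1], [0, 0, 0, 0, 0, 0, 0.1], [0, 0, 0, 0, 0, 0, 0.1]]]'

```text
time: 31.0
tool_pos: [0.4877, 0.218, 0.071]
tool_rot: [-0.0, 0.982, 0.188, 0.002]
contact_force: [1.1, -0.5, -1.6]
gripper_width: 0.549
grasp_force: 62.4
```

Call:
play_rows --series '[[[-0.001, 0, -0.015, 0, 0, 0, 0.1], [0, 0, -0.01, 0, 0, 0, 0.1], [0, 0, -0.004, 0, 0, 0, 0.1], [0, 0, -0.0015, 0, 0, 0, 0.1], [0, 0, 0, 0, 0, 0, 0.1], [0, 0, 0, 0, 0, 0, 0.1]]]'

```text
time: 31.6
tool_pos: [0.4841, 0.2175, 0.0401]
tool_rot: [0.0, 0.982, 0.188, -0.002]
contact_force: [-10.4, -3.7, 15.0]
gripper_width: 0.545
grasp_force: 64.5
```

Call:
play_rows --series '[[[0, 0, 0.0015, 0, 0, 0, 0.1], [0, 0, 0, 0, 0, 0, 0.7], [0, 0, 0, 0, 0, 0, 1], [0, 0, 0, 0, 0, 0, 1], [0, 0, 0, 0, 0, 0, 1], [0, 0, 0.01, 0, 0, 0, 1], [0, 0, 0.03, 0, 0, 0, 1], [0, 0, 0.05, 0, 0, 0, 1], [0, 0, 0.05, 0, 0, 0, 1], [0, 0, 0.05, 0, 0, 0, 1]]]'

```text
time: 32.6
tool_pos: [0.4846, 0.2176, 0.2325]
tool_rot: [-0.0, 0.982, 0.188, 0.0]
contact_force: [1.2, 0.9, -1.5]
gripper_width: 1.0
grasp_force: 0.0
```

Call:
play_rows --series '[[[0.022, -0.04, 0, 0, 0, 0, 1], [0.022, -0.04, 0, 0, 0, 0, 1], [0.022, -0.04, 0, 0, 0, 0, 1], [0.022, -0.04, 0, 0, 0, 0, 1], [0.022, -0.04, 0, 0, 0, 0, 1], [0.022, -0.04, 0, 0, 0, 0, 1], [0.022, -0.04, 0, 0, 0, 0, 1], [0.022, -0.04, 0, 0, 0, 0, 1], [0.003, -0.003, 0, 0, 0, 0, 1], [0, 0, 0, 0, 0, 0, 1]]]'

```text
time: 33.6
tool_pos: [0.6641, -0.1064, 0.23]
tool_rot: [-0.0, 0.982, 0.187, -0.0]
contact_force: [-0.5, 0.9, 0.7]
gripper_width: 1.002
grasp_force: 0.0
```

Call:
play_rows --series '[[[0, 0, 0, 0, 0, 0, 1], [0, 0, 0, 0, 0, 0, 1], [0, 0, 0, 0, 0, 0, 1]]]'

```text
time: 33.9
tool_pos: [0.6636, -0.104, 0.2302]
tool_rot: [0.0, 0.982, 0.189, 0.0]
contact_force: [0.5, 0.7, 0.2]
gripper_width: 0.996
grasp_force: 0.0
```

Run:
```python
from w import *
f=wrist('w9','yellow',(.665,-.105),(.6665,-.105))
s=grab('scene','s9'); a=s['frame'][170:310,200:460]
cv2.imwrite('pics/c9.png',np.vstack([cv2.resize(a,(560,300)),cv2.resize(f['frame'],(560,300),interpolation=cv2.INTER_AREA)]))
```

```text
tcp [ 0.6636 -0.1041  0.2302]
yellow xy at z14 [ 0.6651 -0.1078] [-2.   2.  -0.1  0.1]
cup [ 0.666  -0.1058] [0.097 0.096 0.097 0.098]
```

View pics/c9.png

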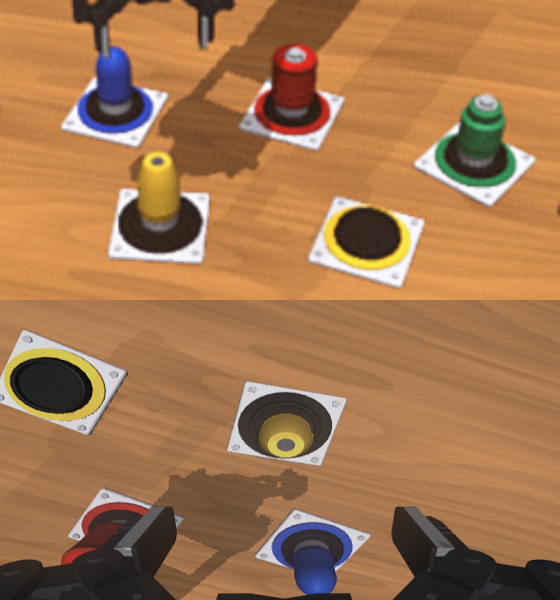

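Green stands in the green cup (482,135). Yellow is in the spare cup below the gripper (inset 286,440). Picking yellow for its last move.

Call:
play_rows --series '[[[0.001, -0.002, -0.03, 0, 0, 0, 1], [0, 0, -0.03, 0, 0, 0, 1], [0, 0, -0.03, 0, 0, 0, 1], [0, 0, -0.03, 0, 0, 0, 1], [0, 0, -0.03, 0, 0, 0, 1], [0, 0, -0.02, 0, 0, 0, 1], [0, 0, -0.013, 0, 0, 0, 1], [0, 0, -0.008, 0, 0, 0, 1], [0, 0, 0, 0, 0, 0, 1], [0, 0, 0, 0, 0, 0, 1]]]'

```text
time: 35.0
tool_pos: [0.6657, -0.1074, 0.0401]
tool_rot: [0.0, 0.982, 0.188, 0.001]
contact_force: [-0.4, -0.9, -0.1]
gripper_width: 0.998
grasp_force: 0.0
```

Call:
play_rows --series '[[[0, 0, 0, 0, 0, 0, 0.5], [0, 0, 0, 0, 0, 0, 0.1], [0, 0, 0, 0, 0, 0, 0.1], [0, 0, 0, 0, 0, 0, 0.1], [0, 0, 0, 0, 0, 0, 0.1], [0, 0, 0, 0, 0, 0, 0.1], [0, 0, 0, 0, 0, 0, 0.1], [0, 0, 0, 0, 0, 0, 0.1]]]'

```text
time: 35.8
tool_pos: [0.6657, -0.1072, 0.0401]
tool_rot: [0.0, 0.982, 0.188, 0.001]
contact_force: [-1.6, 1.1, 5.8]
gripper_width: 0.512
grasp_force: 61.9
```

Target is the yellow cup at (0.637, 0.114), so the shift is (−0.029, +0.221).

Call:
play_rows --series '[[[0, 0, 0.01, 0, 0, 0, 0.1], [0, 0, 0.03, 0, 0, 0, 0.1], [0, 0, 0.03, 0, 0, 0, 0.1], [0, 0, 0.03, 0, 0, 0, 0.1], [0, 0, 0.03, 0, 0, 0, 0.1], [-0.004, 0.021, 0, 0, 0, 0, 0.1], [-0.005, 0.04, 0, 0, 0, 0, 0.1], [-0.005, 0.04, 0, 0, 0, 0, 0.1], [-0.005, 0.04, 0, 0, 0, 0, 0.1], [-0.005, 0.04, 0, 0, 0, 0, 0.1]]]'

```text
time: 36.8
tool_pos: [0.6387, 0.0758, 0.1662]
tool_rot: [-0.0, 0.982, 0.188, -0.002]
contact_force: [-0.3, 0.1, -3.8]
gripper_width: 0.514
grasp_force: 61.8
```

Call:
play_rows --series '[[[-0.005, 0.04, 0, 0, 0, 0, 0.1], [0, 0, 0, 0, 0, 0, 0.1], [0, 0, -0.03, 0, 0, 0, 0.1], [0, 0, -0.03, 0, 0, 0, 0.1], [0, 0, -0.03, 0, 0, 0, 0.1], [0, 0, -0.01, 0, 0, 0, 0.1], [0, 0, 0, 0, 0, 0, 0.1], [0, 0, 0, 0, 0, 0, 0.1], [0, 0, 0, 0, 0, 0, 0.1]]]'

```text
time: 37.7
tool_pos: [0.6374, 0.1137, 0.0712]
tool_rot: [0.0, 0.982, 0.188, 0.002]
contact_force: [0.8, 0.7, -2.7]
gripper_width: 0.511
grasp_force: 62.2
```

Call:
play_rows --series '[[[0, 0, -0.015, 0, 0, 0, 0.1], [0, 0, -0.01, 0, 0, 0, 0.1], [0, 0, -0.004, 0, 0, 0, 0.1], [0, 0, -0.001, 0, 0, 0, 0.1], [0, 0, 0, 0, 0, 0, 0.1], [0, 0, 0, 0, 0, 0, 0.1]]]'

```text
time: 38.3
tool_pos: [0.6353, 0.1137, 0.0402]
tool_rot: [-0.0, 0.982, 0.188, -0.001]
contact_force: [-6.7, -1.3, 8.7]
gripper_width: 0.514
grasp_force: 63.4
```

Call:
play_rows --series '[[[0, 0, 0.001, 0, 0, 0, 0.1], [0, 0, 0, 0, 0, 0, 0.7], [0, 0, 0, 0, 0, 0, 1], [0, 0, 0, 0, 0, 0, 1], [0, 0, 0, 0, 0, 0, 1], [0, 0, 0.01, 0, 0, 0, 1], [0, 0, 0.03, 0, 0, 0, 1], [0, 0, 0.05, 0, 0, 0, 1], [0, 0, 0.05, 0, 0, 0, 1], [0, 0, 0.05, 0, 0, 0, 1]]]'

```text
time: 39.3
tool_pos: [0.6356, 0.1137, 0.2325]
tool_rot: [0.0, 0.982, 0.188, 0.0]
contact_force: [1.0, -0.4, 0.3]
gripper_width: 1.001
grasp_force: 0.0
```

Call:
play_rows --series '[[[0, 0, 0.03, 0, 0, 0, 1], [0, 0, 0.03, 0, 0, 0, 1], [0, 0, 0, 0, 0, 0, 1], [0, 0, 0, 0, 0, 0, 1], [0, 0, 0, 0, 0, 0, 1]]]'

```text
time: 39.8
tool_pos: [0.6352, 0.1136, 0.2881]
tool_rot: [-0.0, 0.982, 0.188, -0.001]
contact_force: [-0.9, 0.1, -0.2]
gripper_width: 0.999
grasp_force: 0.0
```

Run:
```python
from w import *
f=grab('wrist','w10'); s=grab('scene','s10'); a=s['frame'][150:310,150:460]
cv2.imwrite('pics/c10.png',np.vstack([cv2.resize(a,(560,300)),cv2.resize(f['frame'],(560,300),interpolation=cv2.INTER_AREA)]))
```

```text
(no output)
```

View pics/c10.png

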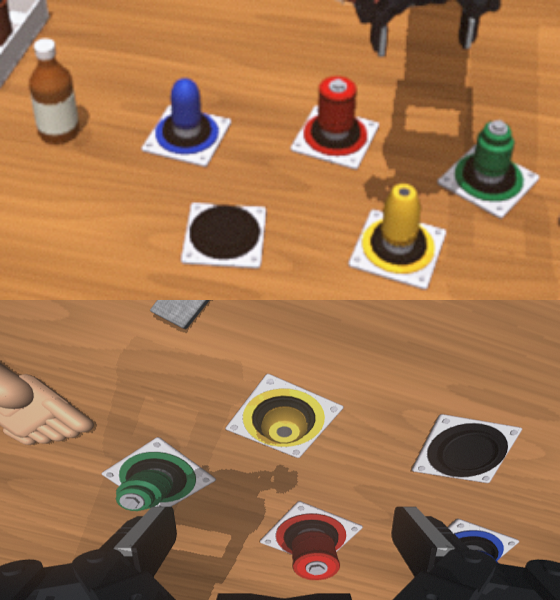

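All four heads stand upright in their own cups: blue (187,110), red (338,105), green (492,155), yellow (402,220). The spare cup (225,232) is empty and the bottle (53,95) is still standing. Handing in.

```bash
python3 -c "
from plant import manip
print(manip.job_done())"
```

```text
the job is handed in; nothing more can be done
None
```

All four heads stand upright in the cups of their own colour, the spare cup is empty, the bottle was not touched, and the job was handed in at about 40 s.

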